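# Sort the nested pump sleeves

### The job

A tall narrow steel sleeve has been left standing inside a short wide one on the bench. Pull the two apart and stand each in its own row of the sorting tray, the row whose fixed stub at the end has the same diameter as the sleeve. Keep both sleeves upright throughout, and set them down on the tray's floor rather than dropping them.

Things in the scene. Friction and masses are not known exactly. Their poses are not given: they have to be found in the camera images.
- tall_sleeve_mid (a point): Centre (half-way up, on the axis) of the tall narrow sleeve: a plain steel tube, open at both ends, 34 mm outside diameter, 85 mm tall, 5 mm wall, about 0.3 kg; its z axis is the tube's axis. At the start it stands on the bench inside the wide sleeve, with about 5 mm of play all round and its upper 40 mm sticking out.
- wide_sleeve_mid (a point): Centre (half-way up, on the axis) of the short wide sleeve: a plain steel tube, open at both ends, 54 mm outside diameter, 44 mm bore, 45 mm tall, about 0.27 kg; its z axis is the tube's axis. It stands upright on the bench around the tall sleeve. The loose flat bearing ring (68 mm across) is not part of the job.
- tray: Fixed aluminium tray, 230 (x) by 151 mm (y), any yaw; origin: centre of underside. Floor 3 mm thick; walls 3 mm thick, tops at z 12. A divider makes two rows along x: wide, 84 across, middle y -30.5; narrow, 58 across, middle y +43.5. A dark fixed stub (54 mm diameter in the wide row, 34 in the narrow) stands at x +78 in each, top z 25; the rest is free to the wall at x -112.
Things that resemble listed ones, but are neither listed nor needed, are in the scene too. Leave any red look-alike of the part that bears wide_sleeve_mid alone. Leave any yellow look-alike of the part that bears tall_sleeve_mid alone.

How it is judged:
On the way:
1. the sleeves are pulled apart: nothing of one is inside or above the other (horizontal distance between tall_sleeve_mid and wide_sleeve_mid above 0.045 m), for 0.1 s.
At the end, for the whole second after the job is handed in: The wide sleeve stands in the wide row and the tall sleeve in the narrow row, anywhere along the free length and within about 15 mm of the row's middle, flat on the tray's floor (height within 6 mm), upright within 7 degrees and at rest (x of wide_sleeve_mid in the frame of tray between -0.09 and 0.03 m and y of wide_sleeve_mid in the frame of tray between -0.048 and -0.013 m and z of wide_sleeve_mid in the frame of tray between 0.0195 and 0.0315 m and angle between each of wide_sleeve_mid, tall_sleeve_mid's own z axis and vertical below 0.12 rad and linear speed of each of wide_sleeve, tall_sleeve below 0.02 m/s and x of tall_sleeve_mid in the frame of tray between -0.1 and 0.05 m and y of tall_sleeve_mid in the frame of tray between 0.029 and 0.058 m and z of tall_sleeve_mid in the frame of tray between 0.0395 and 0.0515 m); the robot touches nothing.
It fails at once if a sleeve is tipped over (leans more than 40 degrees) (angle between any of tall_sleeve_mid, wide_sleeve_mid's own z axis and vertical above 0.7 rad).
It fails at once if a sleeve is dropped (falls free at more than 0.9 m/s, a drop of about 4 cm) ((linear speed of wide_sleeve above 0.9 m/s and contact force between the fingers and wide_sleeve below 0.05 N) or (linear speed of tall_sleeve above 0.9 m/s and contact force between the fingers and tall_sleeve below 0.05 N)).
It also fails if it takes over 72 s, if anything falls off the work surface, if the arm or the gripper's body presses on something with over 40 N, if the wrist force passes 120 N, or if a joint passes its speed limit or range.

### The arm

A 6-joint arm with a two-finger parallel gripper is mounted at the origin on the work surface. World frame = base frame: x ahead of the robot, y to its left, z up, the work surface at z = 0. Lengths are in m, angles in rad, forces in N, time in s.
With the tool pointing down it reaches from about 0.3 to 0.875 m from the base axis. Payload 6.4 kg.
Tool frame: the origin (TCP) lies midway between the tips of the shut fingers; the grasp point (between the pads) lies 19 mm behind it (ctrl.tcp_to_grasp is the distance from the TCP to the grasp point, in m); z points along the fingers, y is the direction in which the jaws open and shut (so a half turn about z gives the same grasp; the last joint's range is limited). The gripper opens to 85 mm and grips with 20 to 120 N. Pads are 22 mm wide; open, the fingers measure 114 mm over their backs; the gripper's body (76 mm by 85 mm) begins 54 mm behind the grasp point. The pads swing forward as they close: fully open they stand 13 mm farther back than shut.
Start: joints at [-1.414, 0.181, 1.607, -0, 1.354, -0.206], TCP at [0.204, -0.538, 0.231] pointing down, gripper open.
Joint ranges: [-2.99, 2.99], [-0.89, 2.07], [0.3, 2.58], [-1.14, 4.28], [0, 2.63], [-3.12, 3.12]. Speed limits (rad/s): [2.57, 2.57, 3.01, 3.14, 3.14, 3.14].

### API

Orientations are given as a unit quaternion [w, x, y, z].
In Python, from bench import monitor, imaging, order, spotter, ctrl gives the robot as it stands.
- The arm moves only by the shell command python3 -m pendant 'ROWS'. ROWS is JSON, a list that holds one entry, the list of rows, each a list of 5 numbers: the shift along the world's x, y, z in mm, then the turn about the world's z in degrees, then the finger opening in mm, from 0 to 85.4. A call has 1 to 8 rows; each row shifts and turns the commanded pose from where the row before left it; what a row does not reach is not made up. A row lasts 1/8 s, in which the tool goes at most 62.5 mm and 10.7 degrees, less where a joint would pass 70% of its speed; a pose out of reach is approached as far as the arm can. A call with a gripper value outside its range is refused whole. The fingers move at their own pace and stop on an object; the grip force is fixed at half the most. Time passes only in rows, so rows that do not move let the fingers close. It gives the time, the measured TCP pose, the force and the opening at its end, in the units of the state.
- monitor.get_obs(): the state, without advancing time (a new reading comes with each control period).
- imaging.camera(name): name is "scene" or "top" or "wrist"; returns a dict with "img" (420x560x3 uint8, red, green, blue), "vfov" (degrees; the focal length in pixels is half the picture's height over the tangent of half this angle, whatever the lens; pixels are square), "cx", "cy" (the principal point, pixels), "origin" and "orientation" of the camera in the world. Camera axes: x right, y down, z forward; pixel columns grow to the right and rows downward; lengths in m; the calibration is good to about 2 mm. The wrist camera is an equidistant fisheye: a pixel r from the principal point sees the ray r / f radians off the axis. A picture is of the moment at which its call begins. There is no depth.
- order.hand_in(): hands the job in, once; it reports no verdict.
Trained networks look in the newest picture that a camera, given by its name, has taken for a name from the list of things; names that differ only in an ending like _2 or _b are one class to them, and where a whole thing is asked for, a point or a joint stands for the part that bears it (a point fixed in the world has none). Each returns a list of dicts, best first, with "confidence" (0 to 1); they miss things now and then, are a little off and sometimes report something else, mostly with a low value. They report only what shows in the picture. A call takes as long as a camera call. They do not tell look-alikes from the thing itself.
- spotter.recognise(camera, thing): "at" ([x, y, z] in m, in the coordinates of the camera as it stood for that picture, good to about 4 mm: the middle of the surface that is visible of it).
- spotter.tip_of(camera, thing): "at" ([x, y, z] in m, in the coordinates of the camera as it stood for that picture, good to about 4 mm: a listed point, or the origin of a listed thing).
The state is a dict: "time_s": time; "q": joint angles; "dq": joint speeds; "joint_efforts": joint torques, N m; "eef_pos": TCP position; "eef_rot": TCP orientation; "wrist_force": force on the tool from outside, world axes, zero at the start; "torque": the same for the moment, N m; "opening": opening from 0.0 (shut) to 1.0 (fully open).
Only numpy, scipy, OpenCV 4.12 (cv2) and the standard library are available. Lean on these libraries where they do the work, as an engineer would, in place of code of your own. Each camera call takes 0.05 s, during which the arm holds its last target. There are 200 camera calls.

## Working session

There is one attempt and no reset: what is moved stays moved. The work goes in short steps, Python scripts to look and compute and a shell command to move; the robot and the scene stay as the last step left them, time stands still between calls to the robot, and variables do not carry over. Pictures are saved under pics/ and viewed, about 8 in all and at most 12, crops included, and the job is handed in when it is done.

```bash
ls; mkdir -p pics; cat > h.py <<'E'
import numpy as np,cv2
from scipy.spatial.transform import Rotation as R
from bench import monitor, imaging, order, spotter, ctrl
def cam(n,save=None):
    c=imaging.camera(n)
    c['f']=c['img'].shape[0]/2/np.tan(np.radians(c['vfov'])/2)
    q=np.array(c['orientation'],float)
    c['R']=R.from_quat(q[[1,2,3,0]]).as_matrix() if q.size==4 else q.reshape(3,3)
    c['o']=np.array(c['origin'])
    if save: cv2.imwrite(f'pics/{save}.png',c['img'][:,:,::-1])
    return c
def ray(c,u,v,fish=False):
    d=np.array([u-c['cx'],v-c['cy']])
    if fish:
        r=np.hypot(*d);t=r/c['f'];d3=np.array([*(d/max(r,1e-9)*np.sin(t)),np.cos(t)])
    else: d3=np.array([*(d/c['f']),1])
    return c['R']@d3
def px2w(c,u,v,z,fish=False):
    d=ray(c,u,v,fish);return c['o']+d*(z-c['o'][2])/d[2]
def w2px(c,p,fish=False):
    x=c['R'].T@(np.array(p)-c['o'])
    if fish:
        r=np.hypot(x[0],x[1]);t=np.arctan2(r,x[2]);return c['cx']+x[0]/r*t*c['f'],c['cy']+x[1]/r*t*c['f']
    return c['cx']+c['f']*x[0]/x[2],c['cy']+c['f']*x[1]/x[2]
def find(c,n,t,k='tip_of'):
    for d in getattr(spotter,k)(n,t)[:4]:
        print(n,t,k,round(d['confidence'],2),np.round(c['o']+c['R']@np.array(d['at']),4))
E
python3 - <<'E'
from h import *
np.set_printoptions(suppress=True)
for n in ['top','scene']:
    c=cam(n,n+'0'); print(n,c['o'],c['f'],c['cx'],c['cy'])
    for t in ['tall_sleeve_mid','wide_sleeve_mid','tray']: find(c,n,t)
a=cv2.imread('pics/top0.png');b=cv2.imread('pics/scene0.png')
print(monitor.get_obs())
E
```

```text
pics
top [ 0.41657657 -0.02956681  0.7093062 ] 391.61729142410087 279.2533597615434 209.00522796548285
top tall_sleeve_mid tip_of 0.94 [ 0.503  -0.176   0.0437]
top tall_sleeve_mid tip_of 0.87 [ 0.5181 -0.0697  0.0498]
top wide_sleeve_mid tip_of 0.65 [ 0.5053 -0.1773  0.0223]
top tray tip_of 0.61 [ 0.5694  0.1913 -0.0005]
scene [ 1.19591845 -0.35165279  0.58105523] 451.7816040056426 279.59875674163584 202.8928574322807
scene tall_sleeve_mid tip_of 0.84 [ 0.5015 -0.1735  0.0403]
scene tall_sleeve_mid tip_of 0.57 [ 0.5187 -0.0731  0.0397]
scene wide_sleeve_mid tip_of 0.93 [ 0.5517 -0.2701  0.0206]
scene wide_sleeve_mid tip_of 0.83 [ 0.5047 -0.1689  0.0223]
scene tray tip_of 0.64 [ 0.5706  0.1905 -0.0017]
{'time_s': 0.4, 'q': array([-1.41429103,  0.1809333 ,  1.60717221, -0.00002698,  1.35382047,
       -0.20628451]), 'dq': array([ 0.00047711, -0.00032722,  0.00009161,  0.00061478, -0.0007438 ,
        0.00038115]), 'joint_efforts': array([ -0.00090288, -44.43055987, -35.11763334,  -0.00045471,
         0.00343131,   0.00000308]), 'eef_pos': array([ 0.20406033, -0.53747498,  0.2311301 ]), 'eef_rot': array([-0.00016694,  0.98359247,  0.18040462, -0.00000902]), 'wrist_force': array([ 0.03338369, -1.38391851,  0.85781963]), 'torque': array([-0.00299988,  0.04261808,  0.00368502]), 'opening': 0.9979465912629745}
```

View pics/top0.png

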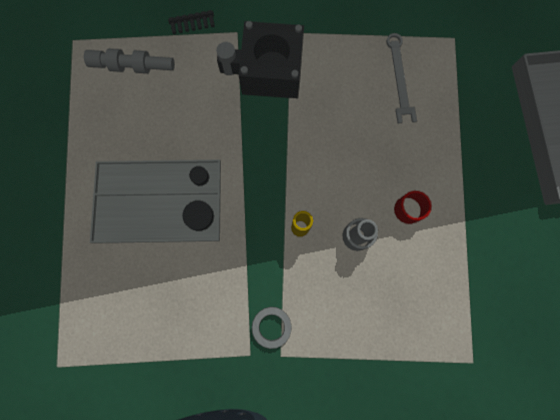

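View pics/scene0.png

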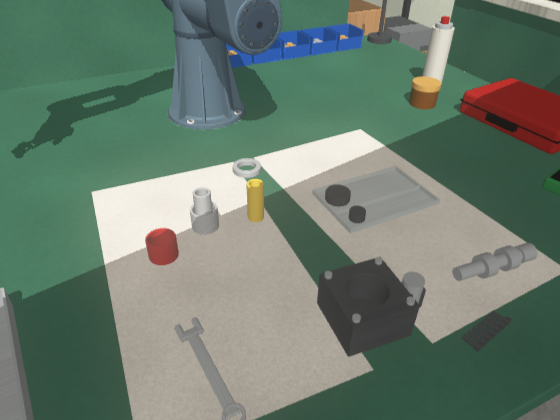

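The top view shows the nested pair at (364,232), yellow decoy (302,222), red decoy (413,207), and ring (272,327). The tray spans about (95,161) to (221,242), with its stubs at the right end at (199,176) and (198,215). The scene view agrees with this.

```bash
python3 - <<'E'
from h import *
np.set_printoptions(suppress=True,precision=4)
c=cam('top'); 
for u,v,z in [(97,161,.012),(221,161,.012),(220.5,242,.012),(93,242,.012),(199,175.5,.025),(198,215,.025),(367,230,.085),(361,234.5,.045)]:
    print((u,v),px2w(c,u,v,z))
s=cam('scene');
for u,v,z in [(202,194,.085)]: print(px2w(s,u,v,z))
g=cv2.cvtColor(c['img'],cv2.COLOR_RGB2GRAY)
roi=g[150:255,80:235]
m=(roi<45).astype(np.uint8)
n,l,st,ce=cv2.connectedComponentsWithStats(m)
for i in range(1,n):
    if st[i,4]>100: print(st[i],px2w(c,ce[i,0]+80,ce[i,1]+150,.02))
print(ctrl.tcp_to_grasp)
E
```

```text
(97, 161) [0.6432 0.3046 0.012 ]
(221, 161) [0.642  0.0748 0.012 ]
(220.5, 242) [0.4913 0.0724 0.012 ]
(93, 242) [0.4927 0.2994 0.012 ]
(199, 175.5) [0.6106 0.112  0.025 ]
(198, 215) [0.5381 0.1114 0.025 ]
(367, 230) [ 0.5014 -0.1733  0.085 ]
(361, 234.5) [ 0.4992 -0.1719  0.045 ]
[ 0.5127 -0.1745  0.085 ]
[110  17  19  19 277] [0.6118 0.1135 0.02  ]
[103  51  31  30 714] [0.5385 0.1128 0.02  ]
0.0187
```

```bash
python3 -m pendant '[[[37,45,0,-3,85],[37,45,0,-3,85],[37,45,0,-3,85],[37,45,0,-3,85],[37,45,0,-3,85],[37,45,0,-3,85],[37,45,0,-3,85],[37,45,0,0,85]]]'; python3 -m pendant '[[[0,0,-10,0,85],[0,0,0,0,85]]]'
python3 - <<'E'
from h import *
np.set_printoptions(suppress=True,precision=4)
o=monitor.get_obs();print(o['eef_pos'],o['eef_rot'],o['q'])
c=cam('wrist','w1');print(c['o'],c['f'],c['R'])
for t in ['tall_sleeve_mid','wide_sleeve_mid']: find(c,'wrist',t)
E
```

```text
time_s: 1.5
eef_pos: [0.5012, -0.176, 0.2316]
eef_rot: [0.0, 1.0, -0.002, 0.0]
wrist_force: [0.2, -0.2, -0.0]
opening: 0.994
time_s: 1.75
eef_pos: [0.4993, -0.1773, 0.2202]
eef_rot: [-0.0, 1.0, -0.001, -0.001]
wrist_force: [0.0, 0.2, -0.5]
opening: 0.994
[ 0.4993 -0.1773  0.2202] [-0.0004  1.     -0.0014 -0.0011] [-0.5651  0.0919  1.7301 -0.0006  1.3219  1.0086]
[ 0.5763 -0.1784  0.3624] 325.19226210127806 [[-0.003  -0.9539 -0.3   ]
 [-1.      0.0028  0.0012]
 [-0.0003  0.3    -0.9539]]
wrist tall_sleeve_mid tip_of 0.97 [ 0.5043 -0.1765  0.0383]
wrist tall_sleeve_mid tip_of 0.55 [ 0.5185 -0.0702  0.044 ]
wrist wide_sleeve_mid tip_of 0.87 [ 0.5482 -0.272   0.0193]
```

View pics/w1.png

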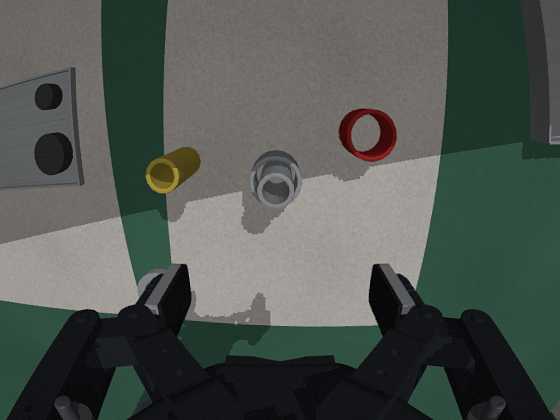

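The wrist view shows the tall sleeve's rim centred near (275,192) inside the wide one (u 249 to 302). The yellow decoy is at (165,175) and the red one at (368,135), so the fingers have clear room.

```bash
python3 - <<'E'
from h import *
np.set_printoptions(suppress=True,precision=4)
c=cam('wrist')
print(px2w(c,275.5,191.5,.085,True))
# overlay predicted rims for candidate
im=c['img'][:,:,::-1].copy()
a=np.linspace(0,6.28,60)
for (x,y,z,r,col) in [(.502,-.1755,.085,.017,(0,255,0)),(.502,-.1755,.045,.027,(0,0,255)),(.502,-.1755,0,.027,(255,0,0))]:
    for t in a:
        u,v=w2px(c,[x+r*np.cos(t),y+r*np.sin(t),z],True); im[int(round(v)),int(round(u))]=col
cv2.imwrite('pics/ov.png',cv2.resize(im[130:230,215:335],None,fx=5,fy=5,interpolation=cv2.INTER_NEAREST))
E
```

```text
[ 0.5044 -0.1762  0.085 ]
```

View pics/ov.png

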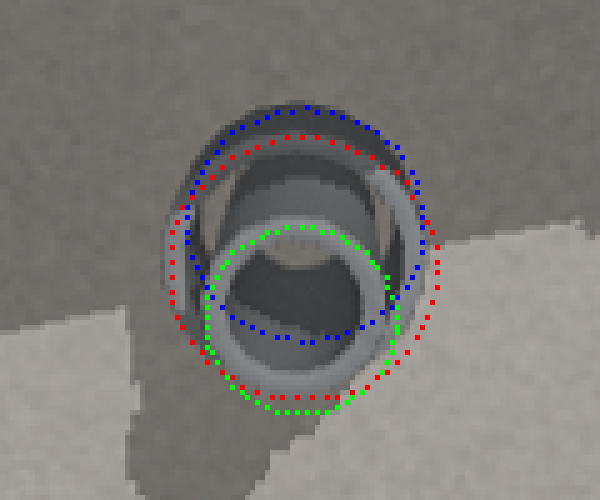

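```bash
python3 -m pendant '[[[5,2,-40,0,85],[0,0,-45,0,85],[0,0,-45,0,85],[0,0,-28,0,85],[0,0,-14,0,60],[0,0,0,0,45],[0,0,0,0,36],[0,0,0,0,20]]]'; python3 -m pendant '[[[0,0,0,0,20],[0,0,0,0,20],[0,0,0,0,20],[0,0,0,0,20]]]';  python3 -m pendant '[[[0,0,10,0,20],[0,0,15,0,20],[0,0,20,0,20],[0,0,25,0,20],[0,0,30,0,20],[0,0,25,0,20],[0,0,0,0,20]]]'
python3 - <<'E'
from h import *
c=cam('scene','s2')
for t in ['tall_sleeve_mid','wide_sleeve_mid']: find(c,'scene',t)
cv2.imwrite('pics/s2c.png',cv2.resize(c['img'][80:320,90:470,::-1],None,fx=2,fy=2))
E
```

```text
time_s: 2.95
eef_pos: [0.506, -0.1764, 0.0508]
eef_rot: [0.001, 1.0, -0.002, 0.001]
wrist_force: [-0.7, -0.1, 2.9]
opening: 0.387
time_s: 3.45
eef_pos: [0.5061, -0.1764, 0.0508]
eef_rot: [0.001, 1.0, -0.002, 0.001]
wrist_force: [-1.8, -0.5, 6.3]
opening: 0.389
time_s: 4.32
eef_pos: [0.5065, -0.1763, 0.1771]
eef_rot: [0.001, 1.0, -0.002, 0.002]
wrist_force: [0.9, -0.4, -2.8]
opening: 0.39
scene tall_sleeve_mid tip_of 0.66 [ 0.5203 -0.073   0.0416]
scene tall_sleeve_mid tip_of 0.57 [ 0.5038 -0.1779  0.1697]
scene wide_sleeve_mid tip_of 0.65 [ 0.5542 -0.2683  0.0239]
scene wide_sleeve_mid tip_of 0.63 [ 0.506  -0.1698  0.0225]
```

View pics/s2c.png

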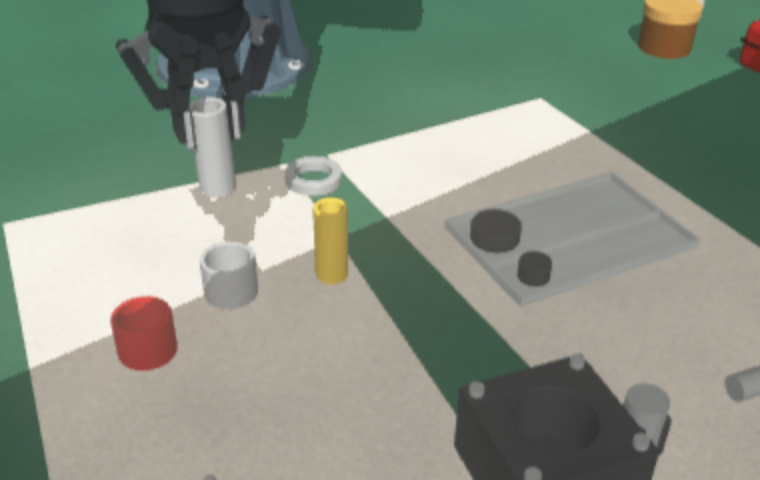

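The tall sleeve is out and upright (crop (213,145)). The wide sleeve was left standing (230,275). Next I carry the tall one to the narrow row.

```bash
python3 -m pendant '[[[10,35,0,0,20],[15,52,0,0,20],[15,52,0,0,20],[15,52,0,0,20],[15,52,0,0,20],[15,52,0,0,20],[13,45,0,0,20],[8,26,0,0,20]]]'; python3 -m pendant '[[[0,0,-30,0,20],[0,0,-30,0,20],[0,0,-25,0,20],[0,0,0,0,20],[0,0,0,0,20]]]'
python3 - <<'E'
from h import *
o=monitor.get_obs();print(o['eef_pos'],o['eef_rot'],o['q'])
c=cam('wrist','w3')
for t in ['tall_sleeve_mid','tray']: find(c,'wrist',t)
for u,v in [(0,0)]: pass
t=cam('top')
for x in ['tall_sleeve_mid','tray']: find(t,'top',x)
im=np.vstack([cv2.resize(c['img'],(520,390)),cv2.resize(t['img'][140:260,70:255],(320,208))[:, :].repeat(1,0) if 0 else np.zeros((0,520,3),np.uint8)])
cv2.imwrite('pics/w3b.png',c['img'][:,:,::-1])
E
```

```text
time_s: 5.48
eef_pos: [0.6101, 0.1928, 0.172]
eef_rot: [0.0, 1.0, -0.001, -0.002]
wrist_force: [-0.6, -0.7, -3.0]
opening: 0.393
time_s: 6.1
eef_pos: [0.6112, 0.1904, 0.0894]
eef_rot: [-0.0, 1.0, -0.002, -0.0]
wrist_force: [0.5, -0.5, -2.5]
opening: 0.393
[0.61119658 0.19041928 0.08938448] [-1.07135949e-07  9.99998216e-01 -1.88555779e-03 -1.11135067e-04] [1.16939627e-01 4.72454259e-01 1.53557224e+00 2.93171254e-05
 1.13378684e+00 1.69149466e+00]
wrist tall_sleeve_mid tip_of 0.7 [0.6088 0.1861 0.0775]
wrist tall_sleeve_mid tip_of 0.68 [ 0.5207 -0.0683  0.0418]
top tall_sleeve_mid tip_of 0.97 [0.6084 0.1899 0.0829]
top tall_sleeve_mid tip_of 0.83 [ 0.5188 -0.0645  0.0452]
top tray tip_of 0.73 [0.5701 0.1939 0.0017]
top tray tip_of 0.23 [0.6072 0.1908 0.0832]
top tray tip_of 0.2 [ 0.5041 -0.1727  0.0225]
```

View pics/w3b.png

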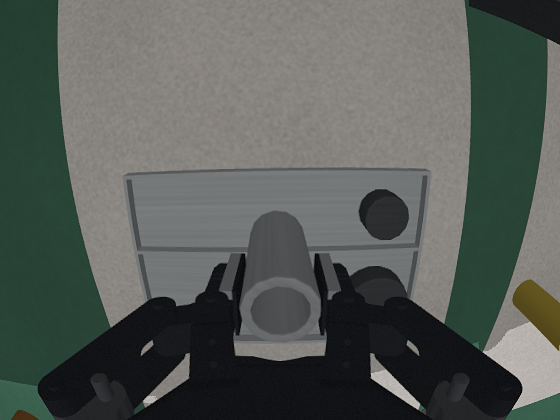

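The wrist view shows the tall sleeve held over the narrow row: upper wall corners at (126,175) and (430,171), divider from (138,249) to (418,245), narrow stub top near (386,217). I'll check the row's middle from these.

```bash
python3 - <<'E'
from h import *
np.set_printoptions(suppress=True,precision=4)
c=cam('wrist')
for u,v,z in [(126,175,.012),(430,171,.012),(138,249,.012),(418,245,.012),(386,217,.025)]: print(u,v,px2w(c,u,v,z,True))
E
```

```text
126 175 [0.6458 0.304  0.012 ]
430 171 [0.6478 0.0778 0.012 ]
138 249 [0.5858 0.3026 0.012 ]
418 245 [0.5884 0.0802 0.012 ]
386 217 [0.6167 0.115  0.025 ]
```

```bash
python3 -m pendant '[[[3,0,-15,0,20],[0,0,-10,0,20],[0,0,-5,0,20],[0,0,-2,0,20],[0,0,-1,0,20],[0,0,0,0,20],[0,0,0,0,20]]]'; python3 -m pendant '[[[0,0,-1,0,20],[0,0,0,0,20],[0,0,-1,0,20],[0,0,0,0,20]]]'
```

```text
time_s: 7.32
eef_pos: [0.6143, 0.1905, 0.0567]
eef_rot: [-0.0, 1.0, -0.002, 0.0]
wrist_force: [0.2, -0.1, -3.5]
opening: 0.389
time_s: 7.82
eef_pos: [0.614, 0.1904, 0.0541]
eef_rot: [0.0, 1.0, -0.002, -0.0]
wrist_force: [-0.0, -0.8, -2.7]
opening: 0.393
```

```bash
python3 -m pendant '[[[0,0,-1,0,20],[0,0,0,0,20],[0,0,0,0,20]]]'; python3 -m pendant '[[[0,0,-0.5,0,20],[0,0,0,0,20],[0,0,0,0,20]]]'
```

```text
time_s: 8.2
eef_pos: [0.6144, 0.1905, 0.0539]
eef_rot: [-0.0, 1.0, -0.002, 0.0]
wrist_force: [-2.2, 0.0, 3.3]
opening: 0.385
time_s: 8.57
eef_pos: [0.6146, 0.1905, 0.0539]
eef_rot: [-0.0, 1.0, -0.002, 0.001]
wrist_force: [-2.2, 1.3, 7.2]
opening: 0.384
```

Contact is felt (force turns to +7 N), so I release, rise, and go back to the wide sleeve.

```bash
python3 -m pendant '[[[0,0,0,0,40],[0,0,0,0,50],[0,0,0,0,60],[0,0,0,0,60],[0,0,20,0,60],[0,0,40,0,85],[0,0,50,0,85],[0,0,40,0,85]]]'; python3 -m pendant '[[[-9,-30,0,0,85],[-15,-50,0,0,85],[-15,-50,0,0,85],[-15,-50,0,0,85],[-15,-50,0,0,85],[-15,-50,0,0,85],[-15,-50,0,0,85],[-11,-35,0,0,85]]]';python3 -m pendant '[[[0,0,0,0,85],[0,0,0,0,85]]]'
python3 - <<'E'
from h import *
np.set_printoptions(suppress=True,precision=4)
t=cam('top');find(t,'top','tall_sleeve_mid')
c=cam('wrist')
for x in ['wide_sleeve_mid']: find(c,'wrist',x)
im=c['img'][:,:,::-1].copy()
a=np.linspace(0,6.28,60)
for (x,y,z,r,col) in [(.504,-.174,.045,.027,(0,0,255)),(.504,-.174,0,.027,(255,0,0))]:
    for q in a:
        u,v=w2px(c,[x+r*np.cos(q),y+r*np.sin(q),z],True); im[int(round(v)),int(round(u))]=col
u,v=map(int,w2px(c,[.504,-.174,.03],True));print(u,v)
cr=cv2.resize(im[v-50:v+50,u-50:u+50],(480,480),interpolation=cv2.INTER_NEAREST)
tc=cv2.resize(t['img'][140:260,80:150+10,::-1],(280,480))
cv2.imwrite('pics/ov2.png',np.hstack([cr,tc]))
E
```

```text
time_s: 9.57
eef_pos: [0.6148, 0.1906, 0.2069]
eef_rot: [-0.0, 1.0, -0.002, 0.002]
wrist_force: [1.1, 0.8, -0.4]
opening: 0.995
time_s: 10.58
eef_pos: [0.5037, -0.1769, 0.2046]
eef_rot: [0.001, 1.0, -0.003, 0.001]
wrist_force: [0.7, -0.2, -0.3]
opening: 0.996
time_s: 10.82
eef_pos: [0.5044, -0.1743, 0.2037]
eef_rot: [0.0, 1.0, -0.002, 0.001]
wrist_force: [0.7, -0.2, -0.0]
opening: 0.995
top tall_sleeve_mid tip_of 0.83 [ 0.5167 -0.0663  0.0465]
top tall_sleeve_mid tip_of 0.62 [0.6076 0.1893 0.0471]
wrist wide_sleeve_mid tip_of 0.76 [ 0.5067 -0.1762  0.0258]
wrist wide_sleeve_mid tip_of 0.71 [ 0.5525 -0.27    0.02  ]
279 187
```

View pics/ov2.png

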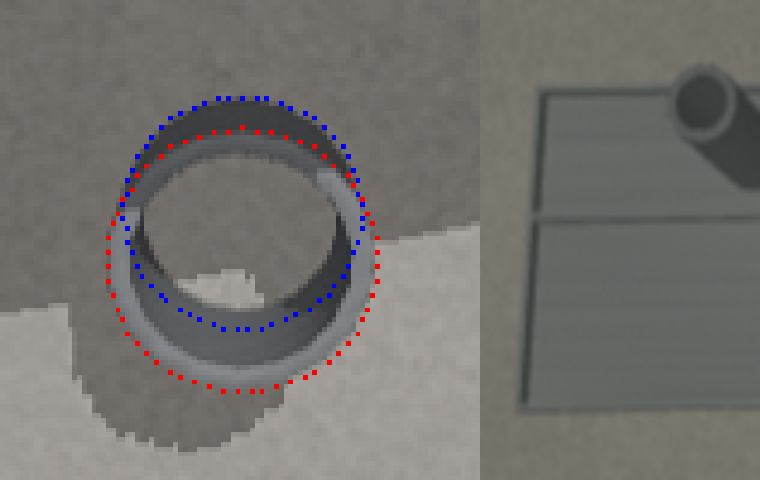

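The predicted rims fit the wide sleeve, which the TCP is above. The tall sleeve stands in the narrow row. Descending to grip the wide one.

```bash
python3 -m pendant '[[[0,0,-40,0,85],[0,0,-50,0,85],[0,0,-45,0,85],[0,0,-30,0,85],[0,0,-20,0,85],[0,0,-10,0,75],[0,0,0,0,65],[0,0,0,0,40]]]'; python3 -m pendant '[[[0,0,0,0,40],[0,0,0,0,40],[0,0,0,0,40],[0,0,0,0,40]]]';  python3 -m pendant '[[[0,0,10,0,40],[0,0,20,0,40],[0,0,30,0,40],[0,0,40,0,40],[0,0,30,0,40],[0,0,20,0,40],[0,0,0,0,40],[0,0,0,0,40]]]'
python3 - <<'E'
from h import *
c=cam('wrist');s=cam('scene')
find(s,'scene','wide_sleeve_mid');find(s,'scene','tall_sleeve_mid')
E
```

```text
time_s: 12.02
eef_pos: [0.505, -0.1747, 0.0091]
eef_rot: [0.0, 1.0, -0.002, 0.001]
wrist_force: [-1.1, 0.1, -1.8]
opening: 0.617
time_s: 12.52
eef_pos: [0.505, -0.1749, 0.009]
eef_rot: [0.0, 1.0, -0.002, 0.001]
wrist_force: [-0.1, 1.9, 6.5]
opening: 0.614
time_s: 13.52
eef_pos: [0.5033, -0.1742, 0.1568]
eef_rot: [-0.0, 1.0, -0.002, -0.001]
wrist_force: [0.0, -0.3, -2.7]
opening: 0.613
scene wide_sleeve_mid tip_of 0.79 [ 0.5037 -0.1706  0.1691]
scene wide_sleeve_mid tip_of 0.56 [ 0.554  -0.2681  0.0207]
scene wide_sleeve_mid tip_of 0.43 [0.573  0.1878 0.001 ]
scene tall_sleeve_mid tip_of 0.98 [0.611  0.1882 0.0462]
scene tall_sleeve_mid tip_of 0.62 [ 0.5222 -0.0763  0.0416]
```

```bash
python3 -m pendant '[[[3,35,0,0,40],[5,55,0,0,40],[5,55,0,0,40],[5,55,0,0,40],[5,55,0,0,40],[5,55,0,0,40],[5,55,0,0,40],[3,30,0,0,40]]]'; python3 -m pendant '[[[0,0,-30,0,40],[0,0,-40,0,40],[0,0,-30,0,40],[0,0,-10,0,40],[0,0,0,0,40],[0,0,0,0,40]]]'
python3 - <<'E'
from h import *
np.set_printoptions(suppress=True,precision=4)
o=monitor.get_obs();print(o['eef_pos'])
c=cam('wrist','w4')
for t in ['wide_sleeve_mid','tray']: find(c,'wrist',t)
E
```

```text
time_s: 14.72
eef_pos: [0.5394, 0.2231, 0.157]
eef_rot: [-0.0, 1.0, -0.001, -0.001]
wrist_force: [0.4, -0.7, -2.2]
opening: 0.615
time_s: 15.48
eef_pos: [0.5413, 0.2206, 0.0492]
eef_rot: [-0.0, 1.0, -0.002, 0.001]
wrist_force: [0.2, 0.6, -2.1]
opening: 0.617
[0.5413 0.2206 0.0492]
wrist wide_sleeve_mid tip_of 0.81 [0.5437 0.2212 0.0624]
wrist tray tip_of 0.74 [0.5704 0.1928 0.0001]
```

View pics/w4.png

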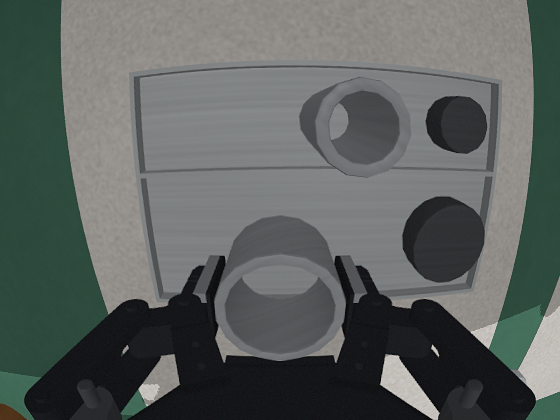

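The tall sleeve stands in the narrow row, with its rim at about (363,127). The wide one hangs over the wide row at (280,300), clear of its stub. Lowering it.

```bash
python3 -m pendant '[[[-1,0,-15,0,40],[0,0,-10,0,40],[0,0,-5,0,40],[0,0,-3,0,40],[0,0,-2,0,40],[0,0,0,0,40],[0,0,0,0,40]]]'; python3 -m pendant '[[[0,0,-1,0,40],[0,0,0,0,40],[0,0,0,0,40]]]'; python3 -m pendant '[[[0,0,-1,0,40],[0,0,0,0,40],[0,0,0,0,40]]]'
```

```text
time_s: 16.5
eef_pos: [0.5393, 0.2205, 0.0131]
eef_rot: [-0.0, 1.0, -0.002, 0.0]
wrist_force: [-0.1, 0.6, -2.6]
opening: 0.616
time_s: 16.88
eef_pos: [0.5393, 0.2205, 0.012]
eef_rot: [-0.0, 1.0, -0.002, 0.0]
wrist_force: [-0.6, -0.3, -1.4]
opening: 0.613
time_s: 17.25
eef_pos: [0.5393, 0.2205, 0.0119]
eef_rot: [0.0, 1.0, -0.002, 0.0]
wrist_force: [-3.8, -1.4, 7.5]
opening: 0.613
```

```bash
python3 -m pendant '[[[0,0,0,0,60],[0,0,0,0,68],[0,0,0,0,75],[0,0,0,0,75],[0,0,15,0,75],[0,0,35,0,75],[0,0,50,0,75],[0,0,50,0,75]]]'; python3 -m pendant '[[[-20,0,30,0,75],[-20,0,20,0,75],[0,0,0,0,75],[0,0,0,0,75]]]'
python3 - <<'E'
from h import *
for n in ['top','scene','wrist']:
    c=cam(n,n+'9')
    for t in ['tall_sleeve_mid','wide_sleeve_mid','tray']: find(c,n,t)
a=cv2.imread('pics/scene9.png')[130:280,250:470];b=cv2.imread('pics/wrist9.png')
cv2.imwrite('pics/fin.png',np.hstack([cv2.resize(a,(400,273)),cv2.resize(b,(364,273))]))
E
```

```text
time_s: 18.25
eef_pos: [0.539, 0.2204, 0.1633]
eef_rot: [-0.0, 1.0, -0.002, 0.0]
wrist_force: [-0.0, 0.2, -0.4]
opening: 0.877
time_s: 18.75
eef_pos: [0.4993, 0.2203, 0.2107]
eef_rot: [0.0, 1.0, -0.002, 0.0]
wrist_force: [0.9, 0.6, -0.8]
opening: 0.88
top tall_sleeve_mid tip_of 0.66 [0.6084 0.1922 0.0481]
top tall_sleeve_mid tip_of 0.58 [ 0.5182 -0.0658  0.0475]
top wide_sleeve_mid tip_of 0.91 [ 0.5512 -0.2724  0.0238]
top wide_sleeve_mid tip_of 0.72 [0.5379 0.2169 0.0268]
top tray tip_of 0.94 [0.5706 0.1937 0.    ]
scene tall_sleeve_mid tip_of 0.78 [ 0.522  -0.0739  0.0427]
scene tall_sleeve_mid tip_of 0.55 [0.6152 0.1906 0.0478]
scene wide_sleeve_mid tip_of 0.97 [0.5413 0.2254 0.023 ]
scene wide_sleeve_mid tip_of 0.86 [ 0.553  -0.2692  0.0209]
scene tray tip_of 0.66 [ 0.5726  0.1911 -0.0029]
wrist tall_sleeve_mid tip_of 0.9 [0.6133 0.1875 0.0438]
wrist tall_sleeve_mid tip_of 0.7 [ 0.5186 -0.0691  0.0437]
wrist tray tip_of 0.63 [ 0.5669  0.1937 -0.0012]
```

View pics/fin.png

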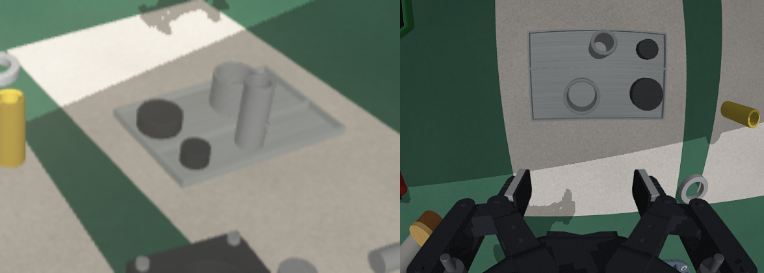

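Both sleeves stand upright in their rows, the tall one by the narrow stub and the wide one by the wide stub. The gripper is clear and empty. Handing in.

```bash
python3 -c "from bench import order; print(order.hand_in())"
```

```text
the job is handed in; nothing more can be done
None
```

I lifted the tall sleeve out of the wide one and stood it in the narrow row. I then stood the wide sleeve in the wide row and handed the job in at about 19 s. Each sleeve was lowered until the wrist felt the floor (about +7 N), then released. Handing in gave no verdict.

**Final position:** all values are from the network estimates in the last pictures. Both sleeves looked upright in the scene and wrist views, and the gripper was well clear.

| Sleeve | World x, y (m) | Off the row's middle | Allowed |
|---|---|---|---|
| Tall | about (0.612, 0.190) | about 2 mm | about 15 mm |
| Wide | about (0.540, 0.221) | about 1 mm | about 17 mm |

**Disagreements:** the cameras differed by 4–7 mm on the sleeves and up to 6 mm on the tray. That is still well inside the allowed range. The wrist camera's last picture gave no detection of the wide sleeve, but the other two cameras found it and it shows in the wrist picture. I left the red and yellow look-alikes and the bearing ring alone.

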